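Twist the top job pot off its stack and close the pot beneath

TASK

Job pots of small brass parts are stacked here, each pot screwed by a coarse part-turn thread into the mouth of the one below, which it closes. Take off the top pot by turning it anticlockwise while lifting, and set it down gently and upright on the cork mat with its brass parts still in it. Then close the pot left open with the lid: set the lid in its mouth and turn it clockwise fully home, so that its wing lines up with the ribs on the pot; leave the cork jar, mouthpiece and screwdriver undisturbed.

Things in the scene. Friction and masses are not known exactly. Their poses are not given: they have to be found in the camera images.
- pot_stack: Fixed: a 104 mm square, 15 mm thick board, on it two light grey pots 58 mm across that neither turn nor come off. Origin under the board's centre. The upper one is the open pot: rim 110 mm above the origin, mouth 53 mm wide, flared to 58 in its top 5 mm, a loose ring on its floor. Two upright ribs outside, just under the rim, at the +x and -x sides, mark the locked direction.
- stack_mouth (a point): Centre of that pot's mouth at rim height. Inside are two like thread channels half a turn apart. Angle = x axis of the pot or lid in it from the stack's x axis, anticlockwise from above, repeating every 180 degrees. 0: home, against a stop, flange on the rim. Anticlockwise it climbs 6 mm in 60 degrees.
- stack_landing (a point): Point on the mouth's axis, 9 mm below the rim: height of the level landing on which the lugs rest at 60 degrees and more, flange then 6 to 7 mm over the rim. From 55 to 145 degrees the lugs are clear of the thread's roof: lift out or put in there. At home: play 1.5 mm up and down, 1 mm sideways; a straight pull is blocked.
- job_pot: The top pot, open, light grey, about 90 g. Origin at the centre of its foot's underside, z up. Foot 40 mm across, 16 mm high; flange 64 mm across from 16 to 21 mm; above it a plain round wall, 58 mm outside, 2.5 mm thick, to the rim at 60 mm; inner floor at 22 mm. Starts locked home: origin 94 mm above the stack's, x axes in line. Grip the wall across, at any yaw. Stands on its foot.
- pot_lug (a point): The lug at the +x side of the top pot's foot, 24.5 mm from its axis and 3.5 mm above its origin; the other is at the -x side. A small rib on the flange stands over each.
- ferrule: Brass ferrule, 25 mm across, 22 mm tall, loose in the top pot; origin under its centre
- tube_stub: Short brass tube, 11 mm across, 34 mm long, lying loose in the top pot; origin under its centre
- pot_lid: Lid for a pot, light grey, about 60 g, standing on its foot on the bench. Origin at the centre of the foot's underside. Same foot and two lugs as the top pot; disc 64 mm across from 16 to 23 mm; on it a straight wing to pinch, 46 mm long along the lid's x axis, 12 mm wide, 23 to 42 mm above the origin. The lugs lie below the wing's ends. Home in the stack its origin is 94 mm above the stack's.
- cork_mat: Cork mat lying fixed on the bench, 120 mm (its x) by 150 mm (its y), 5 mm thick; origin under its centre. Its place and the lid's are swapped in some starts: one on each side of the stack.
- cork_jar: Bystander: jar of corks with a screw lid, 54 mm across, 70 mm tall, on the right; origin under its centre
- mouthpiece: Bystander: plated mouthpiece standing on its cup, 38 mm across, 83 mm tall, beyond the stack; origin under its centre
- screwdriver: Bystander: screwdriver 212 mm long lying on the bench near the robot; origin under its middle

How it is judged:
On the way, in this order (a step that is already met when the one before it is completed fails the run):
1. the top pot is out of the stack, upright, foot above the rim (z of job_pot in the frame of pot_stack above 0.112 m and angle between job_pot's own z axis and vertical below 0.5 rad), for 0.1 s.
2. the pot stands released on the cork mat (x of job_pot in the frame of cork_mat between -0.045 and 0.045 m and y of job_pot in the frame of cork_mat between -0.06 and 0.06 m and z of job_pot in the frame of cork_mat between 0.001 and 0.009 m and angle between job_pot's own z axis and vertical below 0.12 rad and contact force between the fingers and job_pot below 0.05 N and linear speed of job_pot below 0.02 m/s), for 0.2 s.
3. the lid is turned home in the open pot (horizontal distance between pot_lid and pot_stack below 0.005 m and z of pot_lid in the frame of pot_stack between 0.0915 and 0.0965 m and angle between pot_lid's own z axis and vertical below 0.08 rad and angle between the x axis of pot_lid and the x axis of pot_stack, either way round below 0.26 rad), for 0.2 s.
At the end, for the whole second after the job is handed in: Pot upright (7 degrees) on the mat, origin 15 mm or more inside every edge, both brass parts in it. Lid home in the stack: within 5 mm of its axis, origin 94 mm (+-2.5) above the stack's, level (4.5 degrees), wing within 15 degrees of the ribs' line. Both released, at rest (all of step 2 and all of step 3 and z of ferrule in the frame of job_pot between 0.012 and 0.045 m and horizontal distance between each of ferrule, tube_stub and job_pot below 0.028 m and z of tube_stub in the frame of job_pot between 0.012 and 0.045 m and contact force between the fingers and pot_lid below 0.05 N and linear speed of pot_lid below 0.02 m/s); the robot touches nothing.
It fails at once if the pot is dropped (moves faster than 0.5 m/s with no finger on it), not set down (contact force between the fingers and job_pot below 0.05 N and linear speed of job_pot above 0.5 m/s).
It fails at once if the cork jar is shifted more than 40 mm or knocked over (distance of cork_jar from where it was at the start of the episode above 0.04 m or angle between cork_jar's own z axis and vertical above 0.5 rad).
It fails at once if the mouthpiece is shifted more than 40 mm or knocked over (distance of mouthpiece from where it was at the start of the episode above 0.04 m or angle between mouthpiece's own z axis and vertical above 0.5 rad).
It fails at once if the screwdriver is shifted more than 40 mm or knocked over (distance of screwdriver from where it was at the start of the episode above 0.04 m).
It also fails if it takes over 64 s, if anything falls off the work surface, if the arm or the gripper's body presses on something with over 40 N, if the wrist force passes 120 N, or if a joint passes its speed limit or range.

ROBOT

A 6-joint arm with a two-finger parallel gripper is mounted at the origin on the work surface; the furniture and walls round the work are solid. World frame = base frame: x ahead of the robot, y to its left, z up, the work surface at z = 0. Lengths are in m, angles in rad, forces in N, time in s.
With the tool pointing down it reaches from about 0.275 to 0.85 m from the base axis. Payload 5.2 kg.
Tool frame: the origin (TCP) lies on the centre line of the jaws, within the pads' length; the fingertips stand 8 mm ahead of it and the grasp point (between the pads) lies 11 mm behind it (bot.tip_reach is the distance from the TCP to the fingertips, in m); z points along the fingers, y is the line along which they close (so a half turn about z gives the same grasp; the last joint's range is limited). The gripper opens to 85 mm and grips with 20 to 120 N. Pads are 22 mm wide; open, the fingers measure 114 mm over their backs; the gripper's body (76 mm by 85 mm) begins 54 mm behind the grasp point. The pads swing forward as they close: fully open they stand 13 mm farther back than shut.
Start: joints at [1.043, 0.259, 1.535, -0, 1.348, -0.203], TCP at [0.175, 0.521, 0.239] pointing down, gripper open.
Joint ranges: [-3.14, 3.14], [-0.91, 2.08], [0.19, 2.58], [-1.22, 4.36], [0.22, 2.71], [-3.12, 3.12]. Speed limits (rad/s): [2.57, 2.57, 3.14, 3.14, 3.14, 3.14].

INTERFACE

Orientations are given as a unit quaternion [w, x, y, z].
In Python, from rig import bot gives the robot as it stands.
- The arm moves only by the tool hand_motion, called after ">>>" by a JSON object that holds its "method" and its "body". Schema: {"type":"object","properties":{"ticks":{"type":"array","items":{"type":"array","items":{"type":"number"},"minItems":7,"maxItems":7},"minItems":1,"maxItems":20},"squeeze":{"type":"number"},"only":{"type":"string"},"quiet":{"type":"boolean"},"lines":{"type":"string"}},"required":["ticks"],"additionalProperties":false}. ticks is a list of rows, 1 to 20 of them, each of 7 numbers: dx, dy, dz in m, then a rotation vector rx, ry, rz in rad, then the opening from 0.0 (shut) to 1.0 (fully open); each row is the pose to reach, as a shift and turn from the pose commanded when the call began, along the tool's axes at that moment; what a row does not reach only later rows make up. A row lasts 1/8 s, in which the tool goes at most 0.0625 m and 0.188 rad, less where a joint would pass 70% of its speed; a pose out of reach is approached as far as the arm can. The fingers move at their own pace and stop on an object; squeeze is the grip in N (left out, the last holds). Time passes only in rows, so rows that do not move let the fingers close. The tool returns the time, the measured TCP pose, the force, the opening and the grip force at its end. only (a regular expression) keeps the lines of the reply that match it, lines (a string "A,B") keeps lines A to B, and quiet returns only ok. Input that does not fit is refused with a message, and nothing moves.
- bot.state(): the state, without advancing time (a new reading comes with each control period).
- bot.snapshot(name): name is "scene" or "side" or "wrist"; returns a dict with "color" (480x640x3 uint8, blue, green, red), "K" (3x3 intrinsics, pixels), "k1" (the pictures are not rectified: a ray, as slopes to the right and down, at radius r is drawn at 1 + k1 r^2 times it, then the intrinsics apply), "extrinsics" (4x4, takes a point from camera to world coordinates); the wrist camera has in their place "tool_from_camera" (4x4, takes a point from camera to tool coordinates, whose origin is the TCP and whose axes are the flange's). Camera axes: x right, y down, z forward; pixel columns grow to the right and rows downward; lengths in m; the calibration is good to about 2 mm. A picture is of the moment at which its call begins: read the wrist's pose just before it. There is no depth.
- bot.finish_job(): hands the job in; it is judged then, once.
The state is a dict: "clock": time; "joint_pos": joint angles; "dq": joint speeds; "tau": joint torques, N m; "ee_pos": TCP position; "eef_rot": TCP orientation; "ft_force": force on the tool from outside, world axes, zero at the start; "wrist_torque": the same for the moment, N m; "width": opening from 0.0 (shut) to 1.0 (fully open); "grasp_force": force on a finger pad.
Only numpy, scipy, OpenCV 4.12 (cv2) and the standard library are available. Lean on these libraries where they do the work, as an engineer would, in place of code of your own. Each camera call takes 0.05 s, during which the arm holds its last target. There are 200 camera calls.

## Working session

There is one attempt and no reset: what is moved stays moved. The work goes in short steps, Python scripts to look and compute and a tool call to move; the robot and the scene stay as the last step left them, time stands still between calls to the robot, and variables do not carry over. Pictures are saved under pics/ and viewed, at most 10 in all, crops included, and the job is handed in when it is done.

```bash
ls; mkdir -p pics; python3 - <<'E'
from rig import bot
import cv2,numpy as np
s=bot.state();print(s)
for n in("scene","side"):
    d=bot.snapshot(n);cv2.imwrite(f"pics/{n}0.png",d["color"]);np.savez(f"{n}0.npz",**d)
    print(n,d["K"],d["k1"],d["extrinsics"])
d=bot.snapshot("wrist");cv2.imwrite("pics/wrist0.png",d["color"]);np.savez("wrist0.npz",**d);print(d["K"],d["k1"],d["tool_from_camera"])
E
```

```text
pics
rig.py
{'clock': 0.0, 'joint_pos': array([ 1.04321422e+00,  2.59325809e-01,  1.53610351e+00,  7.92045860e-06,
        1.34798238e+00, -2.02778837e-01]), 'dq': array([-0.00013731,  0.00026887,  0.00100674,  0.00150573, -0.00238864,
        0.00046501]), 'tau': array([ 8.94485383e-04, -4.46011198e+01, -2.90579742e+01, -2.44604753e-04,
        1.14154091e-02,  4.57640351e-05]), 'ee_pos': array([0.17521601, 0.520799  , 0.23847573]), 'eef_rot': array([-3.28413506e-04,  1.61689504e-01,  9.86841262e-01, -8.48168601e-04]), 'ft_force': array([ 0.48958837, -0.57552625,  0.02147661]), 'wrist_torque': array([0.02366939, 0.04387852, 0.02944352]), 'grasp_force': 0.0, 'width': 1.0023715809646903}
scene [[564.79506836   0.         315.15108204]
 [  0.         564.79506836 236.89353097]
 [  0.           0.           1.        ]] 0.039415611826989015 [[ 0.53338451 -0.62773985  0.56696    -0.28912684]
 [-0.8457944  -0.38666762  0.3675867  -0.40935399]
 [-0.01152375 -0.67559665 -0.73718137  1.07829185]
 [ 0.          0.          0.          1.        ]]
side [[528.7915116    0.         317.29394248]
 [  0.         528.7915116  230.25886654]
 [  0.           0.           1.        ]] -0.06557898118103707 [[-0.92678567 -0.16816042  0.3358428   0.03735961]
 [-0.37543113  0.44082192 -0.81530822  1.15131575]
 [-0.01094429 -0.88170182 -0.4716801   0.73148553]
 [ 0.          0.          0.          1.        ]]
[[427.79621773   0.         317.19110637]
 [  0.         427.79621773 236.58193908]
 [  0.           0.           1.        ]] -0.0442129937100317 [[-3.50446177e-04 -9.65451057e-01 -2.60584218e-01  6.61227908e-02]
 [ 9.99998064e-01  1.66214108e-04 -1.96066013e-03 -4.07250570e-05]
 [ 1.93623416e-03 -2.60584400e-01  9.65449129e-01 -1.35507035e-01]
 [ 0.00000000e+00  0.00000000e+00  0.00000000e+00  1.00000000e+00]]
```

View pics/scene0.png

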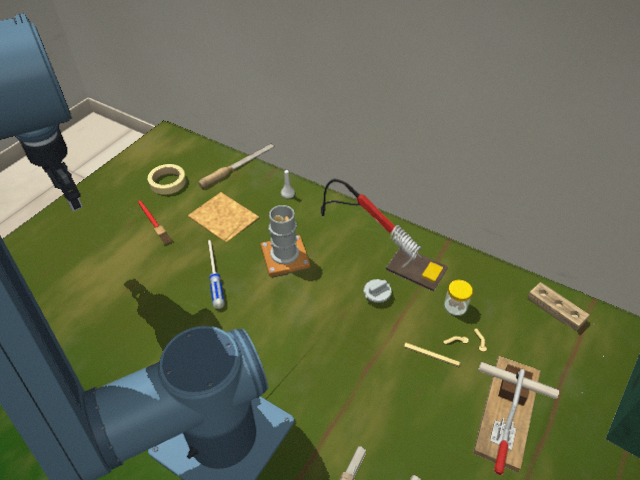

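View pics/side0.png

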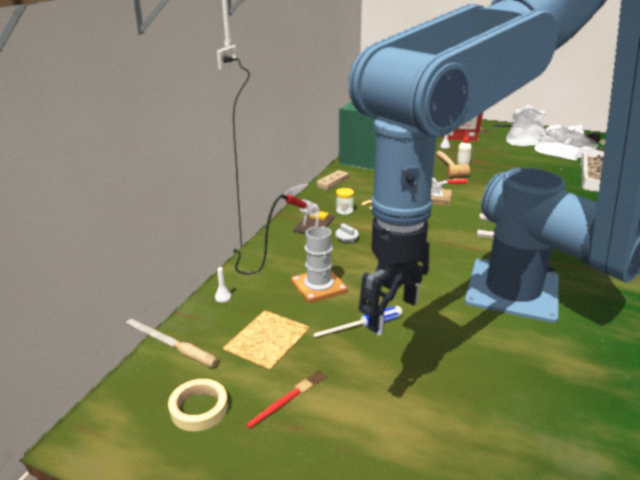

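The scene picture shows the stack with its top rim near (282,211) and board near (285,255), the mat at (223,216), the lid at (378,291), the jar at (458,297), the mouthpiece at (287,186), and the screwdriver from (210,240) to (218,305). The side picture agrees: mat (266,338), stack (319,262), lid (347,234).

```bash
cat > h.py <<'E'
import numpy as np,cv2
from scipy.spatial.transform import Rotation as R
def ray(d,uv,T):
    k=d["K"];x=np.array([(uv[0]-k[0,2])/k[0,0],(uv[1]-k[1,2])/k[1,1]]);y=x.copy()
    for _ in range(20): y=x/(1+float(d["k1"])*(y@y))
    v=T[:3,:3]@np.r_[y,1];return T[:3,3],v
def onz(d,uv,z,T=None):
    T=d["extrinsics"] if T is None else T
    o,v=ray(d,uv,T);return (o+v*(z-o[2])/v[2])
def proj(d,P,T):
    p=np.linalg.inv(T)@np.r_[P,1];s=p[:2]/p[2];s=s*(1+float(d["k1"])*(s@s));k=d["K"]
    return np.array([k[0,0]*s[0]+k[0,2],k[1,1]*s[1]+k[1,2]])
def toolT(pos,q):
    T=np.eye(4);T[:3,:3]=R.from_quat(np.r_[q[1:],q[0]]).as_matrix();T[:3,3]=pos;return T
def yawof(q):  # tool x axis yaw, y axis yaw (deg)
    M=toolT(np.zeros(3),q)[:3,:3];return np.degrees([np.arctan2(M[1,0],M[0,0]),np.arctan2(M[1,1],M[0,1])]),M
E
python3 - <<'E'
from h import *
np.set_printoptions(precision=4,suppress=True)
s=np.load("scene0.npz");d=np.load("side0.npz")
for n,a,b,z in(("mat",(223.5,216),(266.5,338),.005),("rim",(282,211),(319,233),.154),("board",(285.5,256),(319,285),.015),("liddisc",(378,292),(347,235),.023),("jar",(460,289),(345,192),.07),("mouthp",(287,195),(223,297),.0)):
    print(n,onz(s,a,z),onz(d,b,z))
for c in((262,247),(300,237),(311,264),(271,275)):print("bc",onz(s,c,.012))
for c in((222,193),(258,215),(224,240),(190,215)):print("mc",onz(s,c,.005))
print(yawof([-3.28413506e-04,  1.61689504e-01,  9.86841262e-01, -8.48168601e-04]))
E
```

```text
mat [0.4719 0.3748 0.005 ] [0.4735 0.3823 0.005 ]
rim [0.4503 0.1604 0.154 ] [0.4399 0.1641 0.154 ]
board [0.4358 0.1492 0.015 ] [0.4387 0.1704 0.015 ]
liddisc [ 0.4523 -0.0999  0.023 ] [ 0.4538 -0.0769  0.023 ]
jar [ 0.5223 -0.2639  0.07  ] [ 0.5223 -0.2527  0.07  ]
mouthp [0.6328 0.2792 0.    ] [0.6417 0.2802 0.    ]
bc [0.4314 0.2181 0.012 ]
bc [0.5103 0.1552 0.012 ]
bc [0.4493 0.0829 0.012 ]
bc [0.3695 0.1465 0.012 ]
mc [0.5405 0.4346 0.005 ]
mc [0.5233 0.2984 0.005 ]
mc [0.4044 0.3194 0.005 ]
mc [0.4279 0.4535 0.005 ]
(array([161.39  ,  71.3901]), array([[-0.9477,  0.3191, -0.0009],
       [ 0.3191,  0.9477, -0.0016],
       [ 0.0004, -0.0018, -1.    ]]))
```

```bash
python3 - <<'E'
import cv2
a=cv2.imread("pics/scene0.png")[160:310,180:410];cv2.imwrite("pics/scene0c.png",cv2.resize(a,None,fx=3.4,fy=3.4,interpolation=cv2.INTER_CUBIC))
E
```

```text
(no output)
```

View pics/scene0c.png

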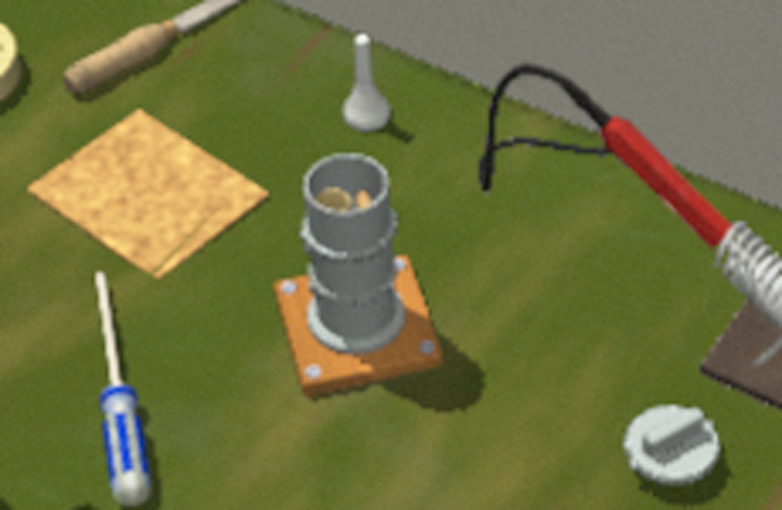

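The crop shows the top rim centred near crop (346,183), with the brass parts inside. The flange is at about y 235, the board corners are at (275,285), (405,258), (440,362) and (305,392), and the lid wing runs from (650,445) to (705,425). Next I move over the stack.

>>> {"method": "hand_motion", "body": {"ticks": [[-0.03, -0.02, -0.05, 0, 0, 0, 1], [-0.37, -0.261, -0.05, 0, 0, 0, 1], [-0.37, -0.261, -0.05, 0, 0, 0, 1], [-0.37, -0.261, -0.05, 0, 0, 0, 1], [-0.37, -0.261, -0.05, 0, 0, 0, 1], [-0.37, -0.261, -0.05, 0, 0, 0, 1], [-0.37, -0.261, -0.05, 0, 0, 0, 1], [-0.37, -0.261, -0.05, 0, 0, 0, 1], [-0.37, -0.261, -0.05, 0, 0, 0, 1], [-0.37, -0.261, -0.05, 0, 0, 0, 1], [-0.37, -0.261, -0.05, 0, 0, 0, 1], [-0.37, -0.261, -0.05, 0, 0, 0, 1], [-0.37, -0.261, -0.05, 0, 0, 0, 1], [-0.37, -0.261, -0.05, 0, 0, 0, 1]]}}

```text
clock: 1.9
ee_pos: [0.4427, 0.1562, 0.2894]
eef_rot: [0.0, 0.161, 0.987, 0.0]
ft_force: [1.2, -0.3, -0.1]
width: 1.001
grasp_force: 0.0
```

```bash
cat > look.py <<'E'
import sys
from rig import bot
from h import *
n=sys.argv[1];s=bot.state();d=bot.snapshot("wrist");T=toolT(s["ee_pos"],s["eef_rot"])@d["tool_from_camera"]
cv2.imwrite(f"pics/{n}.png",d["color"]);np.savez(n+".npz",T=T,color=d["color"],K=d["K"],k1=d["k1"],extrinsics=T)
np.set_printoptions(precision=4,suppress=True);print(s["ee_pos"],yawof(s["eef_rot"])[0],s["joint_pos"],bot.tip_reach)
E
python3 look.py w1
```

```text
[0.4427 0.1562 0.2894] [161.4347  71.4347] [ 0.1009  0.08    1.6302 -0.      1.4312 -1.1459] 0.008
```

View pics/w1.png

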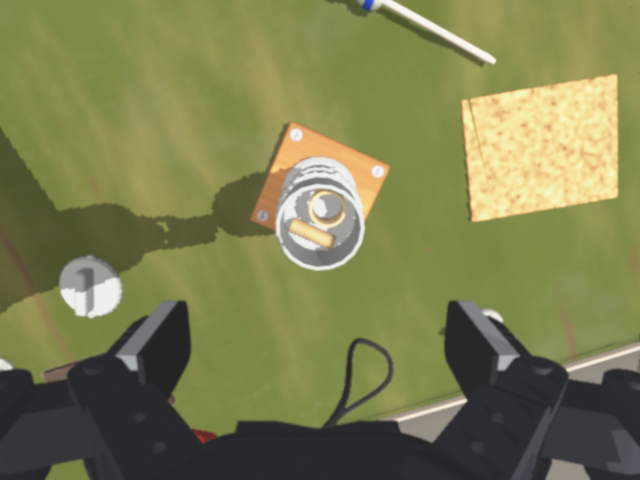

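The wrist view shows the stack rim at about (320,228), radius about 43 px, with the ferrule at (326,208) and the tube at (312,235). The board corners are (292,123), (389,166) and (252,220). The lid disc is at (91,287) with its wing vertical, x 78-94, and the mat corners are (462,101), (617,75), (617,197) and (471,221). I need to enlarge it for rib detail.

```bash
python3 - <<'E'
import cv2,numpy as np
from h import *
a=cv2.imread("pics/w1.png");c=np.zeros((578,800,3),np.uint8)
b=cv2.resize(a[110:280,240:400],None,fx=3.4,fy=3.4,interpolation=cv2.INTER_CUBIC);c[:,:544]=b
c[:255,544:799]=cv2.resize(a[245:330,50:135],None,fx=3,fy=3,interpolation=cv2.INTER_CUBIC)
cv2.imwrite("pics/w1c.png",c)
d=np.load("w1.npz");np.set_printoptions(precision=4,suppress=True)
print("rim",onz(d,(320,228),.154))
B=[onz(d,p,.015) for p in((292,123),(389,166),(252,220))]
print("board",B,(B[1]+B[2])/2,[np.linalg.norm(B[0]-B[i]) for i in(1,2)])
M=[onz(d,p,.005) for p in((462,101),(617,75),(617.5,197),(471,221))];print("mat",M,np.mean(M,0))
print("lid",onz(d,(91,287),.023))
E
```

```text
rim [0.4443 0.157  0.154 ]
board [array([0.3736, 0.1538, 0.015 ]), array([0.4405, 0.2282, 0.015 ]), array([0.4483, 0.0858, 0.015 ])] [0.4444 0.157  0.015 ] [np.float64(0.09997102633478692), np.float64(0.10100045238797882)]
mat [array([0.405 , 0.3122, 0.005 ]), array([0.4273, 0.46  , 0.005 ]), array([0.5447, 0.4421, 0.005 ]), array([0.5213, 0.2931, 0.005 ])] [0.4746 0.3769 0.005 ]
lid [ 0.4597 -0.0939  0.023 ]
```

View pics/w1c.png

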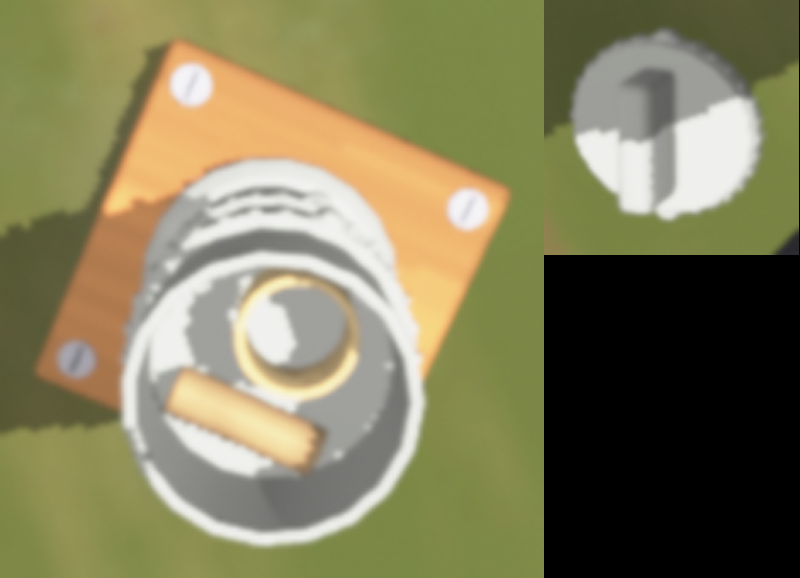

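```bash
python3 - <<'E'
from h import *
import cv2
np.set_printoptions(precision=4,suppress=True)
w=np.load("w1.npz")
a,b=onz(w,(80.3,272.5),.042),onz(w,(81,315.5),.042)
print("wing",a,b,(a+b)/2,np.linalg.norm(a-b),np.degrees(np.arctan2(*(b-a)[[1,0]])))
c=np.array([.4444,.157])
out=[]
for n in("scene0","side0"):
    d=np.load(n+".npz");T=d["extrinsics"];im=d["color"].copy()
    cc=proj(d,np.r_[c,.115],T).astype(int)
    big=cv2.resize(im[cc[1]-35:cc[1]+35,cc[0]-28:cc[0]+28],None,fx=7,fy=7,interpolation=cv2.INTER_CUBIC)
    for th,col in((-41.5,(0,0,255)),(48.5,(255,0,0)),(138.5,(0,0,255)),(228.5,(255,0,0))):
        u=np.array([np.cos(np.radians(th)),np.sin(np.radians(th))])
        for z,r in((.104,.0305),(.118,.033)):
            p=(proj(d,np.r_[c+r*u,z],T)-cc+[28,35])*7+3;cv2.circle(big,tuple(p.astype(int)),2,col,-1)
            print(n,th,z,proj(d,np.r_[c+r*u,z],T))
    out.append(big)
cv2.imwrite("pics/ribs.png",np.hstack(out))
E
```

```text
wing [ 0.4391 -0.0843  0.042 ] [ 0.4801 -0.1047  0.042 ] [ 0.4596 -0.0945  0.042 ] 0.04574704944734693 -26.41504593169497
scene0 -41.5 0.104 [295.3449 225.2637]
scene0 -41.5 0.118 [296.1436 220.959 ]
scene0 48.5 0.104 [279.8669 219.1662]
scene0 48.5 0.118 [279.2797 214.3678]
scene0 138.5 0.104 [270.4313 230.6805]
scene0 138.5 0.118 [268.9757 226.828 ]
scene0 228.5 0.104 [286.1068 237.0186]
scene0 228.5 0.118 [286.0741 233.7032]
side0 -41.5 0.104 [312.8477 244.3345]
side0 -41.5 0.118 [312.301  238.7803]
side0 48.5 0.104 [306.8267 253.0825]
side0 48.5 0.118 [305.7284 248.1284]
side0 138.5 0.104 [324.4528 255.9487]
side0 138.5 0.118 [324.9233 251.1975]
side0 228.5 0.104 [330.0287 247.0326]
side0 228.5 0.118 [330.9688 241.654 ]
```

View pics/ribs.png

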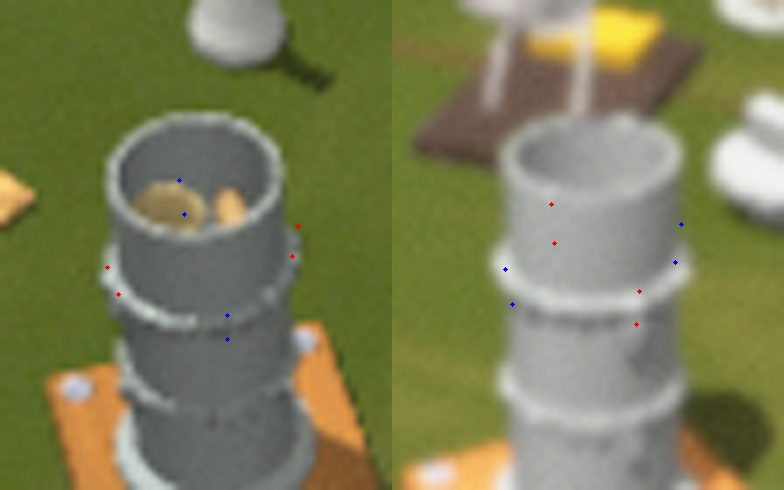

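The rib crop doesn't settle which board axis the ribs are on, 48° or −42°. I'll settle that once the pot is off, because unscrewing only needs relative rotation. Next I descend and grip.

>>> {"method": "hand_motion", "body": {"ticks": [[-0.0014, 0.0013, 0.05, 0, 0, 0, 1], [-0.0014, 0.0013, 0.1, 0, 0, 0, 1], [-0.0014, 0.0013, 0.14, 0, 0, 0, 1], [-0.0014, 0.0013, 0.159, 0, 0, 0, 1], [-0.0014, 0.0013, 0.159, 0, 0, 0, 1], [-0.0014, 0.0013, 0.159, 0, 0, 0, 0.5], [-0.0014, 0.0013, 0.159, 0, 0, 0, 0.5], [-0.0014, 0.0013, 0.159, 0, 0, 0, 0.5], [-0.0014, 0.0013, 0.159, 0, 0, 0, 0.5], [-0.0014, 0.0013, 0.159, 0, 0, 0, 0.5], [-0.0014, 0.0013, 0.159, 0, 0, 0, 0.5]], "squeeze": 50}}

```text
clock: 3.32
ee_pos: [0.4457, 0.1568, 0.132]
eef_rot: [0.002, 0.162, 0.987, 0.0]
ft_force: [-1.3, -0.9, 5.6]
width: 0.659
grasp_force: 53.3
```

>>> {"method": "hand_motion", "body": {"ticks": [[0, 0, -0.001, 0, 0, 0, 0.5], [0, 0, -0.0012, 0, 0, -0.1, 0.5], [0, 0, -0.0018, 0, 0, -0.2, 0.5], [0, 0, -0.0024, 0, 0, -0.3, 0.5], [0, 0, -0.003, 0, 0, -0.4, 0.5], [0, 0, -0.0036, 0, 0, -0.5, 0.5]]}}

```text
clock: 4.08
ee_pos: [0.4453, 0.1572, 0.1347]
eef_rot: [0.001, -0.089, 0.996, 0.001]
ft_force: [0.6, 2.2, 2.4]
width: 0.663
grasp_force: 53.6
```

>>> {"method": "hand_motion", "body": {"ticks": [[0, 0, -0.0006, 0, 0, -0.1, 0.5], [0, 0, -0.0012, 0, 0, -0.2, 0.5], [0, 0, -0.0018, 0, 0, -0.3, 0.5], [0, 0, -0.0024, 0, 0, -0.4, 0.5], [0, 0, -0.003, 0, 0, -0.5, 0.5], [0, 0, -0.0036, 0, 0, -0.6, 0.5], [0, 0, -0.004, 0, 0, -0.7, 0.5], [0, 0, -0.004, 0, 0, -0.8, 0.5], [0, 0, -0.004, 0, 0, -0.85, 0.5], [0, 0, -0.004, 0, 0, -0.85, 0.5]]}}

```text
clock: 5.32
ee_pos: [0.4449, 0.1567, 0.1384]
eef_rot: [0.0, -0.49, 0.872, -0.0]
ft_force: [-0.7, 0.8, 1.4]
width: 0.661
grasp_force: 53.4
```

>>> {"method": "hand_motion", "body": {"ticks": [[0, 0, -0.003, 0, 0, 0, 0.5], [0, 0, -0.006, 0, 0, 0, 0.5], [0, 0, -0.01, 0, 0, 0, 0.5], [0, 0, -0.015, 0, 0, 0, 0.5], [0, 0, -0.02, 0, 0, 0, 0.5], [0, 0, -0.02, 0, 0, 0, 0.5]]}}

```text
clock: 6.08
ee_pos: [0.445, 0.1566, 0.1584]
eef_rot: [0.0, -0.49, 0.871, -0.0]
ft_force: [-0.1, 0.1, -0.6]
width: 0.66
grasp_force: 53.3
```

>>> {"method": "hand_motion", "body": {"ticks": [[0, 0, -0.02, 0, 0, 0, 0.5], [0, 0, -0.045, 0, 0, 0, 0.5], [-0.02, 0.009, -0.05, 0, 0, 0, 0.5], [-0.05, 0.022, -0.05, 0, 0, 0, 0.5], [-0.09, 0.039, -0.05, 0, 0, 0, 0.5], [-0.13, 0.057, -0.05, 0, 0, 0, 0.5], [-0.165, 0.072, -0.05, 0, 0, 0, 0.5], [-0.19, 0.083, -0.05, 0, 0, 0, 0.5], [-0.2036, 0.0891, -0.05, 0, 0, 0, 0.5], [-0.2036, 0.0891, -0.03, 0, 0, 0, 0.5], [-0.2036, 0.0891, 0, 0, 0, 0, 0.5], [-0.2036, 0.0891, 0.03, 0, 0, 0, 0.5], [-0.2036, 0.0891, 0.06, 0, 0, 0, 0.5], [-0.2036, 0.0891, 0.08, 0, 0, 0, 0.5], [-0.2036, 0.0891, 0.095, 0, 0, 0, 0.5], [-0.2036, 0.0891, 0.104, 0, 0, 0, 0.5], [-0.2036, 0.0891, 0.109, 0, 0, 0, 0.5], [-0.2036, 0.0891, 0.11, 0, 0, 0, 0.5], [-0.2036, 0.0891, 0.11, 0, 0, 0, 0.5]]}}

```text
clock: 8.45
ee_pos: [0.4745, 0.3771, 0.0485]
eef_rot: [0.001, -0.49, 0.871, -0.0]
ft_force: [0.2, -0.6, -0.8]
width: 0.66
grasp_force: 53.4
```

```bash
python3 -c "
from rig import bot
import cv2
d=bot.snapshot('side');c=d['color'][150:400,200:460];cv2.imwrite('pics/s2.png',cv2.resize(c,None,fx=2.2,fy=2.2))"
```

```text
(no output)
```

View pics/s2.png

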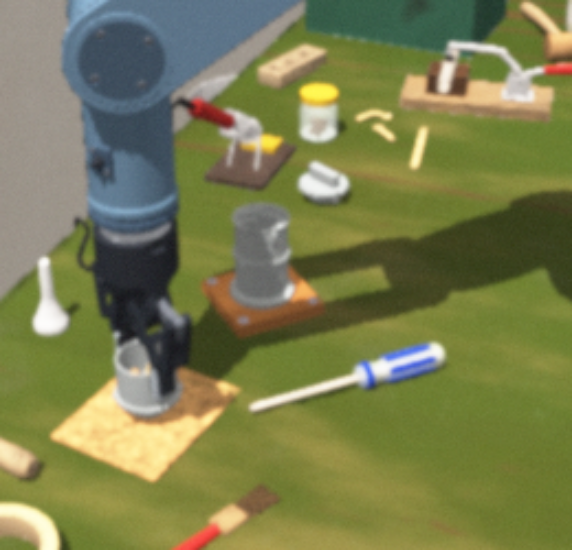

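The pot hangs just above the mat centre with the brass visible in it, and a rib seems to show on the stack pot at about crop (278,235). Next I lower gently.

>>> {"method": "hand_motion", "body": {"ticks": [[0, 0, 0.001, 0, 0, 0, 0.5], [0, 0, 0.002, 0, 0, 0, 0.5], [0, 0, 0.003, 0, 0, 0, 0.5], [0, 0, 0.004, 0, 0, 0, 0.5], [0, 0, 0.004, 0, 0, 0, 0.5]]}}

```text
clock: 9.12
ee_pos: [0.474, 0.3768, 0.0438]
eef_rot: [-0.0, -0.49, 0.871, -0.0]
ft_force: [0.4, -0.3, -1.2]
width: 0.658
grasp_force: 53.4
```

>>> {"method": "hand_motion", "body": {"ticks": [[0, 0, 0.0005, 0, 0, 0, 0.5], [0, 0, 0.001, 0, 0, 0, 0.5], [0, 0, 0.0015, 0, 0, 0, 0.5], [0, 0, 0.0015, 0, 0, 0, 0.5]]}}

```text
clock: 9.62
ee_pos: [0.4742, 0.3769, 0.043]
eef_rot: [0.0, -0.49, 0.871, -0.0]
ft_force: [-1.0, -1.1, 5.1]
width: 0.662
grasp_force: 53.9
```

>>> {"method": "hand_motion", "body": {"ticks": [[0, 0, 0, 0, 0, 0, 0.72], [0, 0, 0, 0, 0, 0, 0.8], [0, 0, 0, 0, 0, 0, 0.9], [0, 0, 0, 0, 0, 0, 1], [0, 0, 0, 0, 0, 0, 1], [0, 0, -0.02, 0, 0, 0, 1], [0, 0, -0.06, 0, 0, 0, 1], [0, 0, -0.12, 0, 0, 0, 1], [0, 0, -0.17, 0, 0, 0, 1], [0, 0, -0.2, 0, 0, 0, 1], [0, 0, -0.2, 0, 0, 0, 1]]}}

```text
clock: 11.0
ee_pos: [0.4754, 0.3776, 0.2456]
eef_rot: [0.003, -0.49, 0.871, -0.0]
ft_force: [-0.0, 0.0, -0.4]
width: 0.999
grasp_force: 0.0
```

```bash
python3 look.py w2
```

```text
[0.4754 0.3776 0.2456] [-121.2585  148.7405] [ 0.4878  0.3537  1.3867  0.      1.3948 -2.1083] 0.008
```

View pics/w2.png

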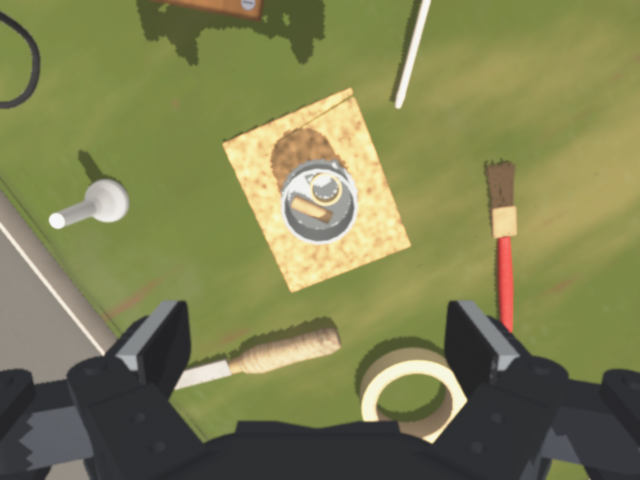

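The wrist view shows the pot upright at the mat centre, about (320,202), with the ferrule (325,188) and tube (310,209) inside and the fingers clear. I go now to a spot between the stack and the lid, turned to the wing, to see the ribs and the lid.

>>> {"method": "hand_motion", "body": {"ticks": [[0.02, -0.01, 0, 0, 0, 0.1, 1], [0.06, -0.03, 0, 0, 0, 0.25, 1], [0.11, -0.058, 0, 0, 0, 0.42, 1], [0.16, -0.084, 0, 0, 0, 0.6, 1], [0.21, -0.11, 0, 0, 0, 0.78, 1], [0.26, -0.137, 0, 0, 0, 0.96, 1], [0.29, -0.153, 0, 0, 0, 1.14, 1], [0.2992, -0.1577, 0.02, 0, 0, 1.32, 1], [0.2992, -0.1577, 0.05, 0, 0, 1.45, 1], [0.2992, -0.1577, 0.075, 0, 0, 1.485, 1], [0.2992, -0.1577, 0.085, 0, 0, 1.485, 1], [0.2992, -0.1577, 0.085, 0, 0, 1.485, 1], [0.2992, -0.1577, 0.085, 0, 0, 1.485, 1]]}}

```text
clock: 12.68
ee_pos: [0.4541, 0.0393, 0.158]
eef_rot: [0.001, 0.228, 0.974, 0.0]
ft_force: [0.4, -0.4, -0.3]
width: 1.001
grasp_force: 0.0
```

```bash
python3 look.py w3
python3 - <<'E'
from h import *
d=np.load("w3.npz");T=d["T"];im=d["color"];c=np.array([.4444,.157])
for P in([.4444,.157,.11],[.4597,-.0942,.03]):print(proj(d,P,T))
def crop(P,h,f):
    p=proj(d,P,T).astype(int);y0,x0=max(0,p[1]-h),max(0,min(640-2*h,p[0]-h));print(x0,y0);return cv2.resize(im[y0:y0+2*h,x0:x0+2*h],None,fx=f,fy=f,interpolation=cv2.INTER_CUBIC)
a=crop([.4444,.157,.10],65,3);b=crop([.4597,-.0942,.03],65,3);h=max(a.shape[0],b.shape[0])
cv2.imwrite("pics/w3c.png",np.hstack([cv2.copyMakeBorder(k,0,h-k.shape[0],0,400-k.shape[1],0) for k in(a,b)]))
for th in(-41.5,48.5,138.5,228.5):
    u=np.array([np.cos(np.radians(th)),np.sin(np.radians(th))]);print(th,proj(d,np.r_[c+.0305*u,.104],T))
E
```

```text
[0.4541 0.0393 0.158 ] [153.6898  63.6898] [-0.1592  0.1654  1.8699 -0.      1.1053 -1.2708] 0.008
[556.92367066 135.47218812]
[145.86210308 320.14786468]
479 69
80 255
-41.5 [523.82281391 201.22853314]
48.5 [611.34506462 154.18159727]
138.5 [576.55241131  64.2332038 ]
228.5 [485.07083369 115.32092107]
```

View pics/w3c.png

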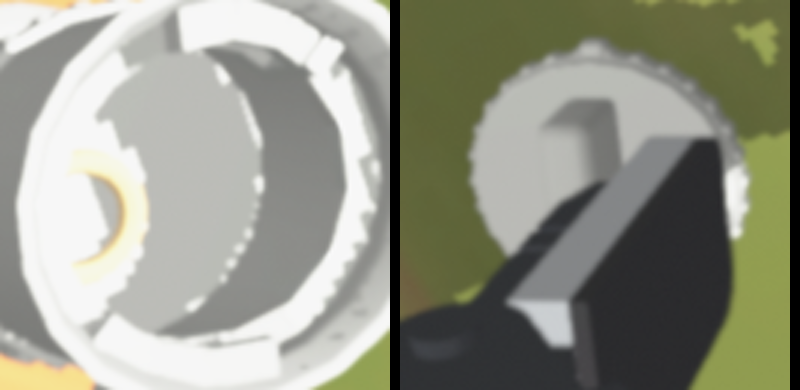

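The stack crop shows two bright roof or thread segments inside the mouth, one from (180,30) to (335,50) and one from (100,335) to (280,360). The lid crop shows the wing at about (540-620,100-180), partly behind a finger. I'll turn those segment ends into angles.

```bash
python3 - <<'E'
from h import *
d=np.load("w3.npz");T=d["T"];c=np.array([.4444,.157]);np.set_printoptions(precision=4,suppress=True)
f=lambda x,y:(479+x/3,69+y/3)
for n,p in(("u0",(180,45)),("u1",(312,65)),("u1b",(335,50)),("l0",(100,335)),("l0i",(125,318)),("l1",(280,345)),("l1b",(278,372)),("inner left",(35,200)),("inner right",(360,190))):
    for z in(.105,.110):
        q=onz(d,f(*p),z)[:2]-c;print(n,z,np.hypot(*q),np.degrees(np.arctan2(q[1],q[0])),end=" | ")
    print()
# outer-wall brightness under the rim, by angle (side view now + wrist)
from rig import bot
for nm in("side","scene"):
    s=bot.snapshot(nm);np.savez(nm+"3.npz",**s);E=s["extrinsics"];g=cv2.GaussianBlur(cv2.cvtColor(s["color"],6),(0,0),.6).astype(np.float32)
    cam=E[:2,3]-c;a0=np.degrees(np.arctan2(cam[1],cam[0]))
    print(nm,"facing",a0)
    for z in(.106,.104,.1,.092):
        pts=[];A=np.arange(-80,81,8)+a0
        for a in A:
            u=np.array([np.cos(np.radians(a)),np.sin(np.radians(a))]);pts.append(proj(s,np.r_[c+.0295*u,z],E))
        pts=np.array(pts,np.float32);print(z,cv2.remap(g,pts[:,0],pts[:,1],1).ravel().astype(int))
    print(A.astype(int))
s=np.load("side3.npz");p=proj(s,[.4444,.157,.105],s["extrinsics"]).astype(int)
t=np.load("scene3.npz");q=proj(t,[.4444,.157,.105],t["extrinsics"]).astype(int)
L=[cv2.resize(m["color"][v[1]-28:v[1]+32,v[0]-30:v[0]+30],(400,400),interpolation=cv2.INTER_CUBIC) for m,v in((s,p),(t,q))]
cv2.imwrite("pics/last.png",np.hstack(L));print(p,q)
E
```

```text
u0 0.105 0.022488954791431755 174.08768349379227 | u0 0.11 0.0230947823879019 -179.77040568197475 | 
u1 0.105 0.022080604408449483 121.6050038072816 | u1 0.11 0.020323185777329923 128.25501133516596 | 
u1b 0.105 0.025545550353707307 118.24666535955272 | u1b 0.11 0.023533841130576532 123.7887628329002 | 
l0 0.105 0.024896854171961677 -62.881563157723356 | l0 0.11 0.025822226189383745 -67.86687222603722 | 
l0i 0.105 0.02082475789556327 -59.35920311972649 | l0i 0.11 0.02174513851707748 -65.5133526877584 | 
l1 0.105 0.024881399208841196 4.713246805473972 | l1 0.11 0.022823212108754768 -0.8971435303634852 | 
l1b 0.105 0.028591691311686367 1.0313276421476716 | l1b 0.11 0.026573887747661267 -3.9846791730439146 | 
inner left 0.105 0.02656855200995157 -115.18589517454654 | inner left 0.11 0.028549853577154286 -115.5761048552541 | 
inner right 0.105 0.021576245363066016 67.52155935917888 | inner right 0.11 0.018333064430261573 68.52506861533571 | 
side facing 112.26258999215419
0.106 [177 174 177 174 164 155 142 134 141 147 147 146 155 174 160 150 152 150
 146 144 153]
0.104 [169 164 162 163 1
[... 169 characters left out ...]
1 138 148 157 163 166 168 167 165 163 158 152 141 122 112 114 114 112
 111 113 113]
[ 32  40  48  56  64  72  80  88  96 104 112 120 128 136 144 152 160 168
 176 184 192]
scene facing -142.3283717967067
0.106 [198 194 183 183 181 161 151 143 130 139 138 152 143 147 145 146 150 151
 155 175 186]
0.104 [198 180 167 161 154 141 138 126 123 130 123 128 130 127 128 127 129 131
 136 148 175]
0.1 [174 147 125 117 113 113 112 112 117 121 118 117 118 116 113 109 106 107
 109 112 140]
0.092 [107  95  98 103 104 105 110 113 115 117 117 117 117 116 112 107 102 102
 106 102 104]
[-222 -214 -206 -198 -190 -182 -174 -166 -158 -150 -142 -134 -126 -118
 -110 -102  -94  -86  -78  -70  -62]
[318 249] [282 227]
```

The rib peak in the side view is at about 136-138°. The roof segments are centred about 11° past the −42° line, as expected. So the stack's x axis is about −42°. Next I check clearances round the lid and move above it.

```bash
python3 - <<'E'
from h import *
np.set_printoptions(precision=3,suppress=True)
s=np.load("scene0.npz");d=np.load("side0.npz")
for p,z in(((388,265),.0),((436,289),0),((397,230),.06),((405,255),.03)):print(p,onz(s,p,z))
w=np.load("w1.npz");print(onz(w,(45,372),0),onz(w,(205,435),.08))
E
```

```text
(388, 265) [ 0.555 -0.075  0.   ]
(436, 289) [ 0.549 -0.206  0.   ]
(397, 230) [ 0.619 -0.061  0.06 ]
(405, 255) [ 0.581 -0.105  0.03 ]
[ 0.542 -0.21   0.   ] [ 0.622 -0.02   0.08 ]
```

>>> {"method": "hand_motion", "body": {"ticks": [[-0.01, -0.03, 0, 0, 0, 0, 1], [-0.035, -0.07, 0.01, 0, 0, 0, 1], [-0.06, -0.11, 0.02, 0, 0, 0, 1], [-0.0642, -0.1173, 0.04, 0, 0, 0, 1], [-0.0642, -0.1173, 0.055, 0, 0, 0, 1], [-0.0642, -0.1173, 0.055, 0, 0, 0, 1]]}}

```text
clock: 13.58
ee_pos: [0.4586, -0.0943, 0.102]
eef_rot: [-0.001, 0.228, 0.974, 0.0]
ft_force: [-0.2, -0.2, 0.2]
width: 1.001
grasp_force: 0.0
```

```bash
python3 look.py w4; python3 -c "
from rig import bot;print(bot.state()['ee_pos'])"
```

```text
[ 0.4586 -0.0943  0.102 ] [153.629  63.629] [-0.4418  0.2605  1.9094 -0.      0.9733 -1.5523] 0.008
[ 0.45912468 -0.09433161  0.10265269]
```

>>> {"method": "hand_motion", "body": {"ticks": [[0, 0, 0.03, 0, 0, 0, 1], [0, 0, 0.055, 0, 0, 0, 0.8], [0, 0, 0.0655, 0, 0, 0, 0.6], [0, 0, 0.0665, 0, 0, 0, 0.5], [0, 0, 0.0665, 0, 0, 0, 0.4], [0, 0, 0.0665, 0, 0, 0, 0.3], [0, 0, 0.0665, 0, 0, 0, 0.2], [0, 0, 0.0665, 0, 0, 0, 0.05], [0, 0, 0.0665, 0, 0, 0, 0.05], [0, 0, 0.0665, 0, 0, 0, 0.05], [0, 0, 0.0665, 0, 0, 0, 0.05]], "squeeze": 60}}

```text
clock: 15.0
ee_pos: [0.4595, -0.0945, 0.0365]
eef_rot: [0.001, 0.228, 0.974, -0.0]
ft_force: [-1.2, 1.2, 5.1]
width: 0.119
grasp_force: 59.5
```

>>> {"method": "hand_motion", "body": {"ticks": [[0, 0, -0.03, 0, 0, 0, 0.05], [0, 0, -0.08, 0, 0, 0, 0.05], [0, 0, -0.13, 0, 0, -0.1, 0.05], [0.01, 0.018, -0.155, 0, 0, -0.25, 0.05], [0.03, 0.053, -0.155, 0, 0, -0.4, 0.05], [0.055, 0.096, -0.155, 0, 0, -0.56, 0.05], [0.08, 0.14, -0.155, 0, 0, -0.72, 0.05], [0.1, 0.175, -0.155, 0, 0, -0.88, 0.05], [0.115, 0.202, -0.155, 0, 0, -1.04, 0.05], [0.1247, 0.2187, -0.155, 0, 0, -1.18, 0.05], [0.1247, 0.2187, -0.155, 0, 0, -1.211, 0.05], [0.1247, 0.2187, -0.155, 0, 0, -1.211, 0.05], [0.1247, 0.2187, -0.155, 0, 0, -1.211, 0.05]]}}

```text
clock: 16.62
ee_pos: [0.4445, 0.1563, 0.1908]
eef_rot: [-0.0, -0.366, 0.931, -0.0]
ft_force: [-0.0, -0.3, -1.0]
width: 0.117
grasp_force: 58.7
```

```bash
python3 look.py w5
python3 - <<'E'
from rig import bot
import cv2,numpy as np
from h import *
a=[]
for n in("side","scene"):
    s=bot.snapshot(n);p=proj(s,[.4444,.157,.14],s["extrinsics"]).astype(int);a.append(cv2.resize(s["color"][p[1]-35:p[1]+35,p[0]-35:p[0]+35],(400,400),interpolation=cv2.INTER_CUBIC))
cv2.imwrite("pics/l5.png",np.hstack(a))
E
```

```text
[0.4445 0.1563 0.1908] [-137.0978  132.9022] [ 0.1008  0.1578  1.7891 -0.0002  1.1949 -2.2187] 0.008
```

>>> {"method": "hand_motion", "body": {"ticks": [[0, 0, 0.02, 0, 0, 0, 0.05], [0, 0, 0.035, 0, 0, 0, 0.05], [0, 0, 0.042, 0, 0, 0, 0.05], [0, 0, 0.047, 0, 0, 0, 0.05], [0, 0, 0.05, 0, 0, 0, 0.05], [0, 0, 0.05, 0, 0, 0, 0.05]]}}

```text
clock: 17.52
ee_pos: [0.4445, 0.157, 0.141]
eef_rot: [0.0, -0.367, 0.93, -0.0]
ft_force: [-0.8, -0.1, -0.2]
width: 0.124
grasp_force: 58.8
```

>>> {"method": "hand_motion", "body": {"ticks": [[0, 0, 0.001, 0, 0, 0, 0.05], [0, 0, 0.002, 0, 0, 0, 0.05], [0, 0, 0.003, 0, 0, 0, 0.05], [0, 0, 0.004, 0, 0, 0, 0.05], [0, 0, 0.0045, 0, 0, 0, 0.05], [0, 0, 0.0045, 0, 0, 0, 0.05]]}}

```text
clock: 18.27
ee_pos: [0.4445, 0.157, 0.1368]
eef_rot: [0.0, -0.367, 0.93, -0.0]
ft_force: [-1.6, 0.8, 4.8]
width: 0.118
grasp_force: 59.5
```

>>> {"method": "hand_motion", "body": {"ticks": [[0, 0, 0, 0, 0, 0.1, 0.05], [0, 0, 0, 0, 0, 0.2, 0.05], [0, 0, 0, 0, 0, 0.3, 0.05], [0, 0, 0, 0, 0, 0.4, 0.05], [0, 0, 0.0004, 0, 0, 0.5, 0.05], [0, 0, 0.001, 0, 0, 0.6, 0.05], [0, 0, 0.0016, 0, 0, 0.7, 0.05], [0, 0, 0.0022, 0, 0, 0.8, 0.05], [0, 0, 0.0027, 0, 0, 0.9, 0.05], [0, 0, 0.0027, 0, 0, 0.9, 0.05]]}}

```text
clock: 19.52
ee_pos: [0.4446, 0.1571, 0.1337]
eef_rot: [0.0, 0.074, 0.997, 0.0]
ft_force: [-0.1, 0.4, 1.5]
width: 0.124
grasp_force: 59.0
```

>>> {"method": "hand_motion", "body": {"ticks": [[0, 0, 0.0006, 0, 0, 0.1, 0.05], [0, 0, 0.0012, 0, 0, 0.2, 0.05], [0, 0, 0.0017, 0, 0, 0.3, 0.05], [0, 0, 0.0023, 0, 0, 0.4, 0.05], [0, 0, 0.0029, 0, 0, 0.5, 0.05], [0, 0, 0.0034, 0, 0, 0.57, 0.05], [0, 0, 0.0034, 0, 0, 0.57, 0.05]]}}

```text
clock: 20.4
ee_pos: [0.4447, 0.1571, 0.1306]
eef_rot: [0.0, 0.351, 0.936, 0.0]
ft_force: [-0.5, 0.3, 4.0]
width: 0.12
grasp_force: 59.3
```

```bash
python3 -c "
from rig import bot
from h import *
s=bot.state();print(s['ee_pos'],yawof(s['eef_rot'])[0],s['wrist_torque'],s['ft_force'])"
```

```text
[0.4446818  0.15709095 0.13058032] [138.94304735  48.9430617 ] [ 0.07949794  0.0767079  -0.04154848] [-0.45053451  0.34481215  4.0219176 ]
```

>>> {"method": "hand_motion", "body": {"ticks": [[0, 0, 0, 0, 0, 0.02, 0.05], [0, 0, 0, 0, 0, 0.04, 0.05], [0, 0, 0, 0, 0, 0.05, 0.05], [0, 0, 0, 0, 0, 0.05, 0.05]]}}

```text
clock: 20.9
ee_pos: [0.4447, 0.157, 0.1306]
eef_rot: [0.0, 0.375, 0.927, 0.0]
ft_force: [-0.2, -0.0, 5.2]
width: 0.123
grasp_force: 59.6
```

```bash
python3 -c "
from rig import bot
from h import *
s=bot.state();print(s['ee_pos'],yawof(s['eef_rot'])[0],s['wrist_torque'],s['ft_force'])"
```

```text
[0.44471784 0.15702777 0.13057763] [135.96213709  45.96215333] [0.03248563 0.03613338 0.12375359] [-0.2193031  -0.04208657  5.1887072 ]
```

>>> {"method": "hand_motion", "body": {"ticks": [[0, 0, 0, 0, 0, 0.03, 0.05], [0, 0, 0, 0, 0, 0.05, 0.05], [0, 0, 0, 0, 0, 0.05, 0.05]]}}

```text
clock: 21.28
ee_pos: [0.4447, 0.157, 0.1306]
eef_rot: [0.0, 0.397, 0.918, 0.0]
ft_force: [-0.3, 0.4, 5.1]
width: 0.12
grasp_force: 60.0
```

```bash
python3 -c "
from rig import bot
from h import *
s=bot.state();print(s['ee_pos'],yawof(s['eef_rot'])[0],s['wrist_torque'],s['ft_force'])"
```

```text
[0.44472224 0.15702888 0.13058485] [133.16326451  43.16328385] [0.06563528 0.01763399 0.66973006] [-0.29264692  0.43742012  5.13218675]
```

It reached the stop, with torque rising to 0.67 N m. I relax the twist, release and back off.

>>> {"method": "hand_motion", "body": {"ticks": [[0, 0, 0, 0, 0, -0.03, 0.05], [0, 0, 0, 0, 0, -0.03, 0.05], [0, 0, 0, 0, 0, -0.03, 0.2], [0, 0, 0, 0, 0, -0.03, 0.35], [0, 0, 0, 0, 0, -0.03, 0.5], [0, 0, 0, 0, 0, -0.03, 0.5], [0, 0, -0.03, 0, 0, -0.03, 0.6], [0, 0, -0.08, 0, 0, -0.03, 1], [0, 0, -0.14, 0, 0, -0.03, 1], [0, 0, -0.16, 0, 0, -0.03, 1], [0, 0, -0.16, 0, 0, -0.03, 1], [0, 0, -0.16, 0, 0, -0.03, 1]]}}

```text
clock: 22.78
ee_pos: [0.4437, 0.1569, 0.2888]
eef_rot: [-0.001, 0.384, 0.923, -0.001]
ft_force: [-1.0, -0.5, 0.1]
width: 1.001
grasp_force: 0.0
```

```bash
python3 look.py w6; python3 - <<'E'
from h import *
from rig import bot
d=np.load("w6.npz");p=proj(d,[.4444,.157,.12],d["T"]).astype(int);print(p)
y0,x0=p[1]-65,p[0]-65
a=cv2.resize(d["color"][y0:y0+130,x0:x0+130],(390,390),interpolation=cv2.INTER_CUBIC)
s=bot.snapshot("side");E=s["extrinsics"];q=proj(s,[.46,.26,.05],E).astype(int);b=cv2.resize(s["color"][q[1]-75:q[1]+75,q[0]-75:q[0]+75],(390,390),interpolation=cv2.INTER_CUBIC)
print(x0,y0);cv2.imwrite("pics/w6c.png",np.hstack([a,b]))
E
```

```text
[0.4437 0.1569 0.2888] [134.8032  44.8034] [ 0.1023  0.0841  1.627  -0.      1.4329 -0.6797] 0.008
[319 215]
254 150
```

View pics/w6c.png

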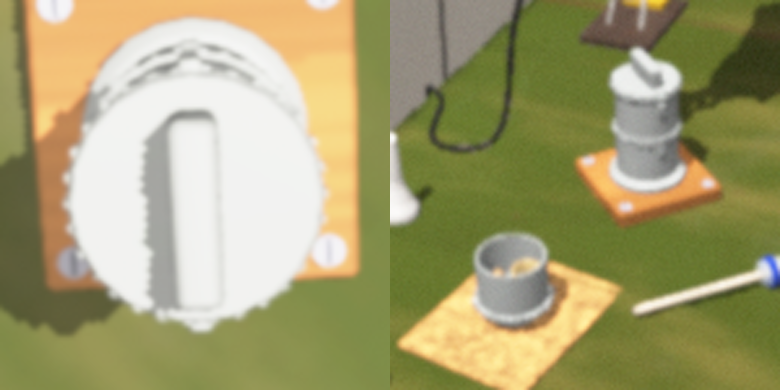

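The view shows the lid flush, with its wing (190,110)-(200,305) parallel to the board edges. The pot stands on the mat with the brass still in it.

```bash
python3 -c "
from rig import bot;print(bot.finish_job())"
```

```text
the job is handed in; nothing more can be done
None
```

I handed the job in at about 23 s. The top pot stands upright and released on the cork mat with both brass parts in it. The lid is turned home against its stop in the stack, and nothing else was touched. The hand-in gave no verdict, so this rests on my final pictures and force readings.

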